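# Change a kitchen machine over to another gear and drive key

### The job

The white kitchen machine is switched on at its one-bar key. Press the wide plain stop key until it stays down and the one-bar key pops up, then push the gear lever, which is locked unless the stop key is down, all the way over to the far end of its swing, and only then press the ring key until it stays down and the stop key pops up. Never press the three-bar key down, and leave the mug, the tin and the lemon beside the machine standing where they are.

Things in the scene. Friction and masses are not known exactly. Their poses are not given: they have to be found in the camera images.
- machine: white kitchen machine base, 160 (x) x 300 (y) x 70 mm high, fixed. Origin: centre of underside; x away from the robot (yaw within 0.3), y left. On top, left to right: three marked black keys in varying order (x -30, y 105, 53, 1 mm), the stop key (y -56), the gear lever (x -20, y -115). A steel drive coupling, radius 33, rises 21 mm over the top at x 42, y 53 mm.
- key_stop (a joint): stop key, plain black, 62 (x) x 46 (y) mm; travel straight down, m. 0 = up, about 0.014 = latched, 0.0175 = hard stop at the bottom. All keys: press to the bottom (at most about 9 N on the way) at up to 0.05 m/s and let go: the key rises 3 mm and stays latched, and the key that was down pops up. Let go before about 0.010, it springs back up.
- key_stop_top (a point): centre of the top face of the stop key; moves with it. 94 mm above the table when up, about 80 mm when latched.
- key_bar (a joint): the black key, 62 (x) x 38 (y) mm, with one raised steel bar across it; starts latched down. Values as for the stop key.
- key_bar_top (a point): centre of the top face of the one-bar key; heights as for the stop key.
- key_ring (a joint): the black key, 62 x 38 mm, with a raised steel ring 26 mm across; starts up. Values as for the stop key.
- key_ring_top (a point): centre of the top face of the ring key; heights as for the stop key.
- key_three (a joint): the black key, 62 x 38 mm, with three raised steel bars; starts up and must stay up. Values as for the stop key.
- key_three_top (a point): centre of the top face of the three-bar key; heights as for the stop key.
- gear_lever (a joint): gear lever at the machine's right end: steel rod 12 mm thick, black ball knob 28 mm across; angle, rad. 0 = leaning 0.45 towards the robot, 0.9 = leaning 0.45 away (far end, hard stop). Pivot 55 mm above the table, 70 mm from the knob's centre. Blocked after about 0.07 while the stop key is up; with it down it moves at 1 to 2 N and stays where left.
- gear_lever_knob (a point): centre of the ball knob of the gear lever, 118 mm above the table at either end of its swing, 125 mm in the middle; travels 61 mm along the machine's +x from end to end.
- mug: green mug, 100 mm high, 92 mm across, standing to the left of the machine; origin at its underside. Not to be disturbed.
- tin: food tin, 76 mm across, 58 mm high, standing to the right of the machine; origin at its underside. Not to be disturbed.
- lemon: yellow lemon, 78 x 55 x 56 mm, lying to the right of the machine; origin at its underside. Not to be disturbed.

How it is judged:
By the outcome, as a careful person would: the job done as asked, in the order asked, and still so for the second after the job is handed in, with the robot touching nothing.
It also fails if it takes over 48 s, if anything falls off the work surface, if the arm or the gripper's body presses on something with over 40 N, if the wrist force passes 120 N, or if a joint passes its speed limit or range.

### The arm

A 6-joint arm with a two-finger parallel gripper is mounted at the origin on a cart in front of the work surface, level with it; the furniture and walls round the work are solid. World frame = base frame: x ahead of the robot, y to its left, z up, the work surface at z = 0. Lengths are in m, angles in degrees, forces in N, time in s.
With the tool pointing down it reaches from about 0.325 to 0.85 m from the base axis. Payload 15.5 kg.
Tool frame: the origin (TCP) lies midway between the tips of the shut fingers; the grasp point (between the pads) lies 19 mm behind it; z points along the fingers, y is the line along which they close (so a half turn about z gives the same grasp; the last joint's range is limited). The gripper opens to 91 mm and grips with 3 to 60 N. Pads are 32 mm wide; open, the fingers measure 118 mm over their backs; the gripper's body (76 mm by 178 mm) begins 60 mm behind the grasp point.
Start: joints at [-74.628, 28.281, 77.091, -0, 74.628, -5.472], TCP at [0.222, -0.584, 0.214] pointing down, gripper open.
Joint ranges: [-166.48, 166.48], [-47.26, 123.95], [12.59, 153.08], [-70.14, 250.14], [6.76, 159.57], [-176.63, 176.63]. Speed limits (degrees/s): [108.29, 108.29, 147.25, 172.46, 172.46, 172.46].

### API

Orientations are given as a 3x3 rotation matrix whose columns are the frame's x, y, z axes.
In Python, from bench import ctrl gives the robot as it stands. The module is installed in compiled form; this text tells all that it offers. Calls block until the motion is done:
- ctrl.goto(position, orientation): joint-space move of the TCP to a pose.
- ctrl.move_l(position, vel=0.15, ori=None, contact_N=None): straight line of the TCP; ori=None keeps the orientation; vel is the mean speed in m/s. With contact_N (N) it stops when the force on the tool has changed by that much, and returns True; else False.
- ctrl.movej(angles): joint-space move.
- ctrl.command_gripper(opening): opening from 0.0 (shut) to 1.0 (fully open); the grip force is fixed at half the most; returns when the fingers have stopped.
- ctrl.sleep(seconds).
- ctrl.ik(position, orientation): joint angles nearest the present ones, or None.
- ctrl.read_camera(name): name is "scene" or "top" or "wrist"; returns the picture (480x640x3 uint8, blue, green, red); there is no depth.
- ctrl.camera_params(name): a dict with "fx", "fy", "cx", "cy" (pixels), "pose" (4x4, takes a point from camera to world coordinates); the wrist camera has in their place "T_tool_cam" (4x4, takes a point from camera to tool coordinates, whose origin is the TCP and whose axes are the flange's). Camera axes: x right, y up, looking along -z (the intrinsics and any distortion apply to the point x, -y, -z); pixel columns grow to the right and rows downward; lengths in m; the calibration is good to about 2 mm. A picture is of the moment at which its call begins: read the wrist's pose just before it. camera_params takes no time and is no camera call.
A pose or a line that the arm cannot do raises ctrl.MotionError and nothing moves.
- ctrl.sign_off(): hands the job in; it is judged then, once.
Readings, each from a call of its own:
- ctrl.current_t(): time.
- ctrl.current_q(): joint angles.
- ctrl.current_dq(): joint speeds.
- ctrl.current_effort(): joint torques, N m.
- ctrl.current_tool_pos(): TCP position.
- ctrl.current_eef_rot(): TCP orientation.
- ctrl.current_contact_force(): force on the tool from outside, world axes, zero at the start.
- ctrl.current_wrist_torque(): the same for the moment, N m.
- ctrl.current_grip_width(): opening from 0.0 (shut) to 1.0 (fully open).
- ctrl.current_grasp_force(): force on a finger pad.
Only numpy, scipy, OpenCV 4.12 (cv2) and the standard library are available. Lean on these libraries where they do the work, as an engineer would, in place of code of your own. Each camera call takes 0.05 s, during which the arm holds its last target. There are 200 camera calls.

## Working session

There is one attempt and no reset: what is moved stays moved. The work goes in short steps, each a Python script; the robot and the scene stay as the last script left them, time stands still between calls to the robot, and variables do not carry over. Pictures are saved under pics/ and viewed, at most 10 in all, crops included, and the job is handed in when it is done.

```bash
mkdir -p pics; python3 - <<'E'
from bench import ctrl
import cv2
for n in("scene","top"):
    cv2.imwrite(f"pics/{n}0.png",ctrl.read_camera(n)); p=ctrl.camera_params(n); print(n,{k:(v.round(4).tolist() if hasattr(v,'round') and hasattr(v,'tolist') else v) for k,v in p.items()})
print(ctrl.camera_params("wrist"), ctrl.current_eef_rot(), ctrl.current_t())
E
```

```text
scene {'fx': 528.0781699156419, 'fy': 528.0781699156419, 'cx': 317.2396106240388, 'cy': 239.10456880004352, 'pose': [[0.9969, 0.0722, -0.0313, 0.5307], [-0.0782, 0.8665, -0.493, -0.5433], [-0.0085, 0.4939, 0.8695, 1.0515], [0.0, 0.0, 0.0, 1.0]]}
top {'fx': 599.6775730463515, 'fy': 599.6775730463515, 'cx': 315.2094159816464, 'cy': 240.4127555862127, 'pose': [[-0.0123, 0.9891, -0.1465, 0.3861], [-0.9996, -0.016, -0.0239, 0.0009], [-0.026, 0.1461, 0.9889, 1.276], [0.0, 0.0, 0.0, 1.0]]}
{'fx': 380.0884605217971, 'fy': 380.0884605217971, 'cx': 322.46682668736844, 'cy': 236.1461456523494, 'T_tool_cam': array([[-2.27995114e-04,  9.56493482e-01,  2.91753607e-01,
         8.36771624e-02],
       [ 9.99999969e-01,  1.89507247e-04,  1.60178520e-04,
        -9.92441433e-04],
       [ 9.79202876e-05,  2.91753634e-01, -9.56493496e-01,
        -1.71773267e-01],
       [ 0.00000000e+00,  0.00000000e+00,  0.00000000e+00,
         1.00000000e+00]])} [[ 9.34554960e-01  3.55818691e-01 -2.92776628e-04]
 [ 3.55818803e-01 -9.34554444e-01  9.85261690e-04]
 [ 7.69588265e-05 -1.02495663e-03 -9.99999472e-01]] 0.1
```

View pics/top0.png

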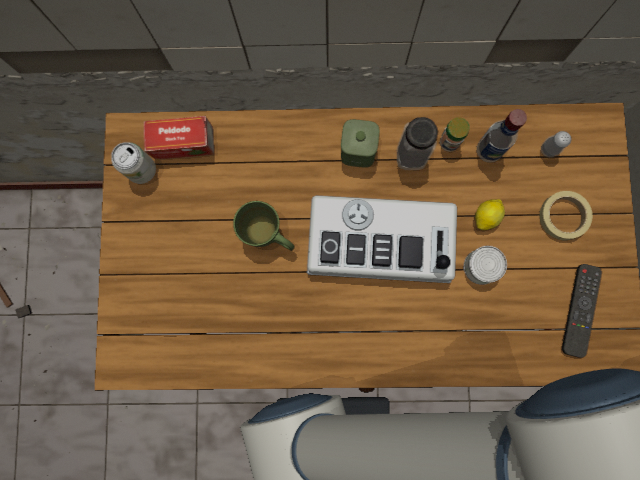

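View pics/scene0.png

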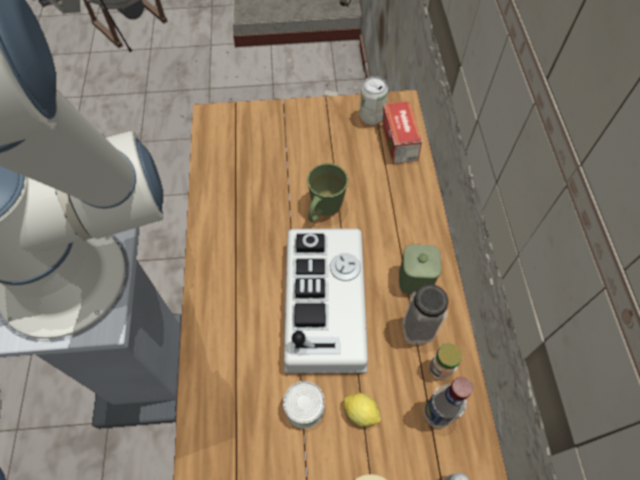

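The keys run ring, one-bar, three-bar, stop from left to right, at about (330,247), (356,249), (382,250) and (411,251) in the top view. The knob is at (443,262) and the coupling at (357,213). Next I fit the machine pose using both views.

```bash
cat > fit.py <<'E'
import numpy as np
from bench import ctrl
L=np.array([[-30,105,94],[-30,53,80],[-30,1,94],[-30,-56,94],[42,53,91],[-50.4,-115,118]])/1000
def R(a): return np.array([[np.cos(a),-np.sin(a),0],[np.sin(a),np.cos(a),0],[0,0,1]])
def world(p,X): return X@R(p[2]).T+[p[0],p[1],0]
def proj(c,pose,X):
    q=(X-pose[:3,3])@pose[:3,:3]
    return np.c_[c["cx"]+c["fx"]*q[:,0]/-q[:,2],c["cy"]-c["fy"]*q[:,1]/-q[:,2]]
E
python3 - <<'E'
from fit import *
from scipy.optimize import least_squares
obs={"top":[[330,247],[356,249],[382,250],[411,251],[357,213],[443,262]],"scene":[[310,242],[311,267],[310,288],[310,315],[346,266],[299,340]]}
C={n:ctrl.camera_params(n) for n in obs}
def res(p,ns): return np.concatenate([(proj(C[n],C[n]["pose"],world(p,L))-obs[n]).ravel() for n in ns])
for ns in(["top"],["scene"],["top","scene"]):
    s=least_squares(res,[.5,0,0],args=(ns,)); print(ns,s.x.round(4),s.fun.round(1).tolist())
print(world(s.x,L).round(4))
E
```

```text
['top'] [ 0.5703 -0.1061 -0.0686] [-0.2, -0.0, -0.4, 0.3, 0.2, -0.3, 0.0, 0.2, 0.5, 0.1, -0.1, -0.3]
['scene'] [ 0.5726 -0.1135 -0.0773] [0.6, 0.1, -0.4, 0.5, 0.3, -0.1, 0.1, -0.0, -0.1, -1.0, -0.4, 0.4]
['top', 'scene'] [ 0.5715 -0.1095 -0.072 ] [1.4, -0.8, 1.2, -0.4, 1.8, -0.9, 1.6, -0.3, 2.3, -0.6, 1.6, -0.7, -0.4, -1.5, -1.2, -1.1, -0.4, -1.8, -0.4, -1.9, -1.0, -2.8, -0.8, -1.5]
[[ 0.5491 -0.0026  0.094 ]
 [ 0.5454 -0.0544  0.08  ]
 [ 0.5416 -0.1063  0.094 ]
 [ 0.5375 -0.1632  0.094 ]
 [ 0.6172 -0.0596  0.091 ]
 [ 0.5129 -0.2205  0.118 ]]
```

The two cameras disagree by about 7 mm in y, so I check from close up with the wrist camera.

```bash
cat >> fit.py <<'E'
def ori(yaw): c,s=np.cos(yaw),np.sin(yaw); return np.array([[c,s,0],[s,-c,0],[0,0,-1.]])
E
python3 - <<'E'
from fit import *
import cv2
p=[.5715,-.1095,-.072]
T=world(p,np.array([[-.03,-.04,.27]]))[0]
ctrl.goto(T,ori(p[2])); ctrl.command_gripper(0.0)
P=np.eye(4);P[:3,3]=ctrl.current_tool_pos();P[:3,:3]=ctrl.current_eef_rot()
im=ctrl.read_camera("wrist"); cv2.imwrite("pics/w1.png",im); np.save("w1.npy",P)
c=ctrl.camera_params("wrist"); print(proj(c,P@c["T_tool_cam"],world(p,L)).round(0).tolist(),P[:3].round(3).tolist(),ctrl.current_t())
E
```

```text
[[169.0, 213.0], [228.0, 209.0], [280.0, 213.0], [341.0, 213.0], [220.0, 133.0], [408.0, 241.0]] [[0.997, -0.072, 0.0, 0.539], [-0.072, -0.997, -0.0, -0.147], [0.0, 0.0, -1.0, 0.27]] 3.475
```

View pics/w1.png

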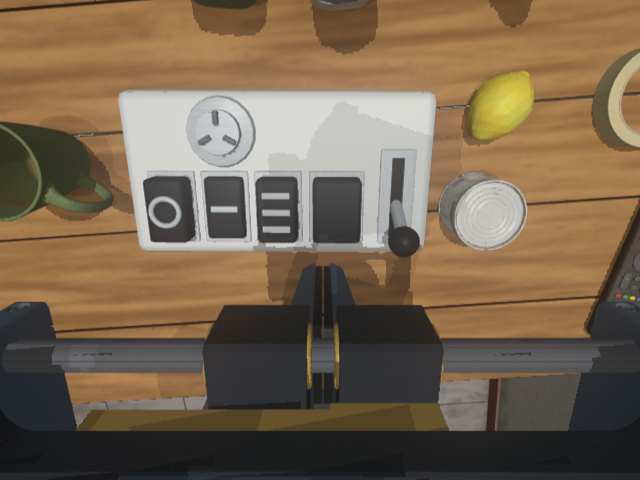

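The wrist view has the ring at (164,212), bar (224,209), three-bar (277,212), stop (337,210), coupling (218,131) and knob (403,241). That is about 4 px left of the prediction, which supports the top camera's fit. I refit and press stop.

```bash
python3 - <<'E'
from fit import *
import cv2
from scipy.optimize import least_squares
c=ctrl.camera_params("wrist"); P=np.load("w1.npy")@c["T_tool_cam"]
o=[[164,212],[224,209],[277,212],[337,210],[218,131],[403,241]]
s=least_squares(lambda p:(proj(c,P,world(p,L))-o).ravel(),[.57,-.106,-.07]); print(s.x.round(4),s.fun.round(1).tolist())
p=s.x; p[:2]=.7*p[:2]+.3*np.array([.5703,-.1061]); np.save("p.npy",p); print(p)
k=lambda z:world(p,np.array([[-.03,-.056,z]]))[0]
ctrl.move_l(k(.105),.2,ori=ori(p[2]))
print(ctrl.move_l(k(.0755),.035,contact_N=25), ctrl.current_tool_pos(), ctrl.current_contact_force())
ctrl.move_l(k(.15),.12)
print(ctrl.current_tool_pos(),ctrl.current_t())
P=np.eye(4);P[:3,3]=ctrl.current_tool_pos();P[:3,:3]=ctrl.current_eef_rot()
cv2.imwrite("pics/w2.png",ctrl.read_camera("wrist"))
E
```

```text
[ 0.5729 -0.1062 -0.0777] [1.4, -1.0, 0.6, -1.0, -0.6, -0.4, 0.1, 1.9, -2.1, 0.6, 0.7, -0.3]
[ 0.5721203  -0.10618983 -0.0776531 ]
True [ 0.53797103 -0.15974451  0.07656643] [-3.2276534   1.6917707  15.84476353]
[ 0.53744287 -0.15952166  0.14923272] 6.0167
```

View pics/w2.png

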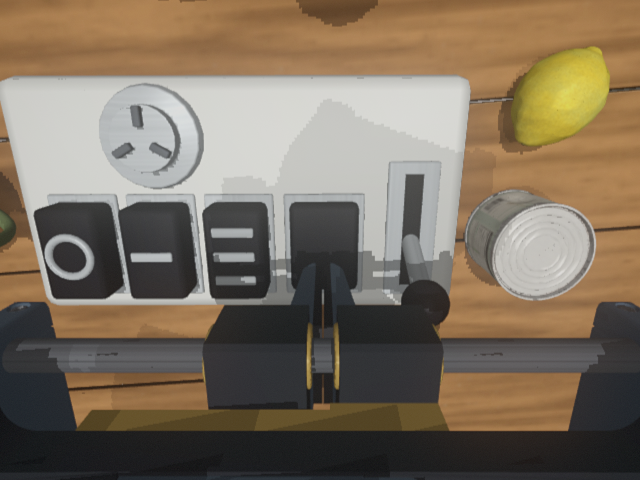

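The stop key is down at about (324,247) and the one-bar key has popped up at about (158,250). Now the lever.

```bash
python3 - <<'E'
from fit import *
import cv2
p=np.load("p.npy")
k=lambda x,y,z:world(p,np.array([[x,y,z]]))[0]
ctrl.move_l(k(-.03,-.056,.175),.2)
ctrl.move_l(k(-.095,-.115,.175),.2)
ctrl.move_l(k(-.095,-.115,.105),.2)
def loc(): return (R(p[2]).T@(ctrl.current_tool_pos()-[p[0],p[1],0])).round(4)
print(ctrl.move_l(k(-.03,-.115,.105),.08,contact_N=15),loc(),ctrl.current_contact_force())
print(ctrl.move_l(k(-.008,-.115,.105),.03,contact_N=12),loc(),ctrl.current_contact_force())
ctrl.move_l(k(-.06,-.115,.105),.15)
ctrl.move_l(k(-.06,-.115,.18),.2)
ctrl.move_l(k(-.03,.0,.2),.2)
print(ctrl.current_t())
cv2.imwrite("pics/w3.png",ctrl.read_camera("wrist"))
E
```

```text
False [-0.0303 -0.1149  0.105 ] [-0.30964961  0.25880275 -0.23269224]
True [-0.0198 -0.1147  0.1043] [-4.06873897 -0.12772816  3.94854593]
10.575
```

View pics/w3.png

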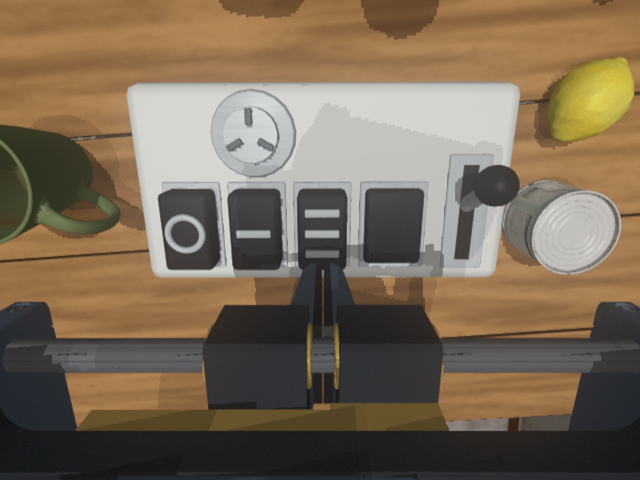

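The lever knob is now at about (494,186), on the far side. I check that against the projected end-stop position.

```bash
python3 - <<'E'
from fit import *
p=np.load("p.npy"); P=np.eye(4);P[:3,3]=ctrl.current_tool_pos();P[:3,:3]=ctrl.current_eef_rot()
c=ctrl.camera_params("wrist"); X=L[:4].tolist()
for a in(.9,.85,.8,.7): X.append([-.02+.07*np.sin(a-.45),-.115,.055+.07*np.cos(a-.45)])
print(proj(c,P@c["T_tool_cam"],world(p,np.array(X))).round(1).tolist())
E
```

```text
[[185.1, 233.3], [256.5, 228.2], [321.8, 233.2], [396.7, 233.2], [495.1, 185.6], [495.4, 190.7], [495.6, 195.9], [495.6, 206.4]]
```

The knob matches the hard-stop prediction (0.9 rad). Now the ring key.

```bash
python3 - <<'E'
from fit import *
import cv2
p=np.load("p.npy")
k=lambda x,y,z:world(p,np.array([[x,y,z]]))[0]
ctrl.move_l(k(-.03,.105,.15),.2)
ctrl.move_l(k(-.03,.105,.105),.15)
print(ctrl.move_l(k(-.03,.105,.0755),.035,contact_N=25), ctrl.current_tool_pos(), ctrl.current_contact_force())
ctrl.move_l(k(-.03,.105,.15),.12)
ctrl.move_l(k(-.05,.0,.25),.2)
print(ctrl.current_t(),ctrl.current_contact_force())
cv2.imwrite("pics/w4.png",ctrl.read_camera("wrist"))
E
```

```text
True [0.55055285 0.00081548 0.07656999] [-3.41256332 -0.05002433 16.54931634]
14.2583 [-0.83458711  0.1136967  -0.54431207]
```

View pics/w4.png

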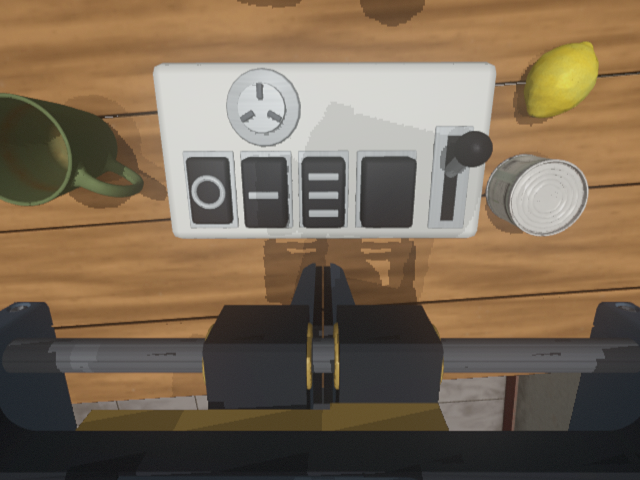

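The ring key is down at (208,191), with its surround visible on every side. The stop key is up at (388,191), the one-bar and three-bar keys are up, and the lever is at the far end. The mug, tin and lemon haven't moved.

```bash
python3 -c "
from bench import ctrl
print(ctrl.sign_off())"
```

```text
the job is handed in; nothing more can be done
None
```

The job is handed in: I latched the stop key, pushed the gear lever to its far end, then latched the ring key so the stop key popped up. The three-bar key was never pressed, and the mug, tin and lemon were untouched.

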